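# Click a paint marker out against the bench stop

## Task

The retractable paint marker in the yellow cradle still has its tip in. Pick it up by the barrel, push its red end button against the bright steel face of the green bench stop until it is fully home and stays in, then lay the marker back in the middle of its cradle and let go. Leave the other things on the bench where they are.

Things in the scene. Friction and masses are not known exactly. Their poses are not given: they have to be found in the camera images.
- marker: white paint marker with blue bands and blue nose cone, round barrel 26 mm in diameter, 130 mm long, 0.1 to 0.22 kg, 169 mm over all, button out. Origin on the axis at mid-barrel, near its centre of mass. x axis along the barrel towards the red button; the black nib is at the -x end. It lies level in the cradle, its axis 60 mm above the bench, free to roll about its axis.
- button (a joint): travel of the red button into the barrel, in m: 0 = fully out (tip in, as at the start), 0.010 = fully in against its hard stop (tip out). It has no spring: a stiff sliding fit that resists with a steady 4 to 5 N, stays wherever it is left, and stops hard at 10 mm, so the push must rise clearly above 5 N to show that it is home.
- button_end (a point): centre of the red button's outer end face (16 mm in diameter), on the marker's axis, 84 mm from the marker's origin along its +x when out, 74 mm when in.
- cradle: fixed yellow cradle on a black base 130 x 80 x 8 mm. Origin under its centre, on the bench; x axis along the lying marker. Two 90 degree V saddles (12 mm thick, 55 mm wide, tops 64 mm high) stand 45 mm either side of the origin along x, 78 mm clear between. They hold the marker's axis 60 mm up; it starts within 5 mm of the middle, button towards +x.
- stop: fixed rigid green angle bracket: an upright bright steel face 90 mm wide, 100 mm tall, on a green back 100 mm wide, 106 mm tall, with a foot reaching 96 mm behind the face. Origin on the bench at the middle of the face's lower edge; the face is its y-z plane and looks along its -x, roughly towards the robot. Nothing stands in front of it.
- stop_face (a point): point on the steel face, at mid-width, 60 mm above the bench; axes as the stop's.
- module_a: bystander: black electronic module with green top, 75 x 50 x 39 mm, loose, origin under its centre.
- module_b: bystander: second module, the same.
- can: bystander: yellow-labelled can 60 mm in diameter, 110 mm tall, standing loose, origin under its centre.
Mind the look-alikes: they are no part of the job. What is meant by the marker is not pink, and is the smaller of those in its own colour.

How it is judged:
On the way:
1. the red button is pushed home (more than 8 mm of its 10 mm) by the steel face of the stop, its end on the face (value of joint button above 0.008 m and contact force between marker and stop above 1 N and x of button_end in the frame of stop_face between -0.005 and 0.005 m).
At the end, for the whole second after the job is handed in: The button is in (more than 8 mm of its 10 mm), and the marker lies at rest, released, in both saddles of its cradle: its middle within 15 mm of the cradle's middle, its axis 55 to 65 mm above the bench and within 0.1 rad of the cradle's (either way round) (value of joint button above 0.008 m and horizontal distance between marker and cradle below 0.015 m and z of marker in the frame of cradle between 0.055 and 0.065 m and angle between the x axis of marker and the x axis of cradle, either way round below 0.1 rad and linear speed of marker below 0.02 m/s); the robot touches nothing.
It fails at once if the first module is moved more than 30 mm (distance of module_a from where it was at the start of the episode above 0.03 m).
It fails at once if the second module is moved more than 30 mm (distance of module_b from where it was at the start of the episode above 0.03 m).
It fails at once if the can is moved more than 30 mm (distance of can from where it was at the start of the episode above 0.03 m).
It also fails if it takes over 42 s, if anything falls off the work surface, if the arm or the gripper's body presses on something with over 40 N, if the wrist force passes 120 N, or if a joint passes its speed limit or range.

## Robot

A 7-joint arm with a two-finger parallel gripper is mounted at the origin on the work surface. World frame = base frame: x ahead of the robot, y to its left, z up, the work surface at z = 0. Lengths are in m, angles in rad, forces in N, time in s.
With the tool pointing down it reaches from about 0.4 to 0.85 m from the base axis. Payload 4.5 kg.
Tool frame: the origin (TCP) lies on the centre line of the jaws, within the pads' length; the fingertips stand 14 mm ahead of it and the grasp point (between the pads) lies 5 mm behind it (env.tip_reach is the distance from the TCP to the fingertips, in m); z points along the fingers, x is the direction in which the jaws open and shut, and the axes are right-handed (so a half turn about z gives the same grasp; the last joint's range is limited). The gripper opens to 88 mm and grips with 3 to 60 N. Pads are 18 mm wide; open, the fingers measure 123 mm over their backs; the gripper's body (75 mm by 187 mm) begins 45 mm behind the grasp point.
Start: joints at [-1.134, 0.689, -0.195, 1.565, 0.157, 0.902, -0.215], TCP at [0.245, 0.575, 0.253] pointing down, gripper open.
Joint ranges: [-3.01, 3.01], [-0.46, 2.08], [-1.47, 1.51], [0.13, 2.56], [-1, 4.14], [0.04, 2.09], [-2.66, 2.66]. Speed limits (rad/s): [2.57, 2.57, 3.14, 3.14, 3.14, 3.14, 3.14].

## Interface

Orientations are given as a unit quaternion [x, y, z, w].
In Python, from plant import env gives the robot as it stands. The module is installed in compiled form; this text tells all that it offers.
- The arm moves only by the tool apply_moves, never from a script. Its argument "moves" is a list that holds one entry, the list of rows, each a list of 6 numbers: the shift along the tool's x, y, z in mm, then the turn, a rotation vector about the tool's x, y, z in degrees. In form: [[[tx, ty, tz, wx, wy, wz], ...]]. A call has 1 to 20 rows; each row shifts and turns the commanded pose from where the row before left it, along the tool's axes as they then stand; what a row does not reach is not made up. A row lasts 1/8 s, in which the tool goes at most 62.5 mm and 10.7 degrees, less where a joint would pass 70% of its speed; a pose out of reach is approached as far as the arm can. A call with a gripper value outside its range is refused whole. "hand" is the finger opening in mm, from 0 to 88.1, set as the call begins (left out, the last holds). The fingers move at their own pace and stop on an object; the grip force is fixed at half the most. Time passes only in rows, so rows that do not move let the fingers close. It gives the time, the measured TCP pose, the force and the opening at its end, in the units of the state.
- env.read_state(): the state, without advancing time (a new reading comes with each control period).
- env.get_image(name): name is "scene" or "side" or "wrist"; returns the picture (400x640x3 uint8, red, green, blue); there is no depth.
- env.camera_params(name): a dict with "fx", "fy", "cx", "cy" (pixels), "world_from_camera" (4x4, takes a point from camera to world coordinates); the wrist camera has in their place "tool_from_camera" (4x4, takes a point from camera to tool coordinates, whose origin is the TCP and whose axes are the tool frame's). Camera axes: x right, y down, z forward; pixel columns grow to the right and rows downward; lengths in m; the calibration is good to about 2 mm. A picture is of the moment at which its call begins: read the wrist's pose just before it. camera_params takes no time and is no camera call.
- env.finish_job(): hands the job in, once; it reports no verdict.
The state is a dict: "time": time; "q": joint angles; "qvel": joint speeds; "joint_torque": joint torques, N m; "tool_pos": TCP position; "ee_rot": TCP orientation; "force": force on the tool from outside, world axes, zero at the start; "wrist_torque": the same for the moment, N m; "gripper_width": finger opening in m.
Only numpy, scipy, OpenCV 4.12 (cv2) and the standard library are available. Lean on these libraries where they do the work, as an engineer would, in place of code of your own. Each camera call takes 0.05 s, during which the arm holds its last target. There are 200 camera calls.

## Working session

There is one attempt and no reset: what is moved stays moved. The work goes in short steps, Python scripts to look and compute and a tool call to move; the robot and the scene stay as the last step left them, time stands still between calls to the robot, and variables do not carry over. Pictures are saved under pics/ and viewed, about 8 in all and at most 12, crops included, and the job is handed in when it is done.

Besides the shell and the picture viewer there is one more tool, called as name(argument=value, ...), one argument or row to a line, values as JSON. apply_moves: Moves the arm, as the interface text tells. Its arguments: {"type":"object","properties":{"moves":{"type":"array","items":{"type":"array","items":{"type":"array","items":{"type":"number"}}}},"hand":{"type":"number"}},"required":["moves"]}

```bash
mkdir -p pics; python3 - <<'E'
from plant import env
import cv2, numpy as np
for n in("scene","side"):
    cv2.imwrite(f"pics/{n}0.png",env.get_image(n)[:,:,::-1])
np.set_printoptions(precision=4,suppress=True)
for n in("scene","side","wrist"): print(n,env.camera_params(n))
s=env.read_state();print(s["time"],s["tool_pos"],s["ee_rot"],s["force"])
E
```

```text
scene {'fx': 414.5090100024712, 'fy': 414.5090100024712, 'cx': 316.79567112686874, 'cy': 197.16371769656737, 'world_from_camera': array([[-0.6269,  0.4811, -0.6128,  1.1324],
       [ 0.7789,  0.4064, -0.4777,  0.5047],
       [ 0.0192, -0.7768, -0.6295,  0.7065],
       [ 0.    ,  0.    ,  0.    ,  1.    ]])}
side {'fx': 469.4046141408734, 'fy': 469.4046141408734, 'cx': 317.3402748247819, 'cy': 197.11902435380128, 'world_from_camera': array([[ 0.8592, -0.2914,  0.4205,  0.0392],
       [-0.511 , -0.4519,  0.7312, -0.8946],
       [-0.0231, -0.8431, -0.5372,  0.7456],
       [ 0.    ,  0.    ,  0.    ,  1.    ]])}
wrist {'fx': 278.726840461667, 'fy': 278.726840461667, 'cx': 320.22063563981897, 'cy': 197.2547939079505, 'tool_from_camera': array([[ 1.    , -0.0003,  0.0004, -0.    ],
       [ 0.0001,  0.9542,  0.2993, -0.0776],
       [-0.0005, -0.2993,  0.9542, -0.1312],
       [ 0.    ,  0.    ,  0.    ,  1.    ]])}
0.1 [0.2448 0.5745 0.252 ] [ 0.8342  0.5514 -0.0007  0.0005] [-0.1998 -0.4975 -0.0953]
```

View pics/scene0.png

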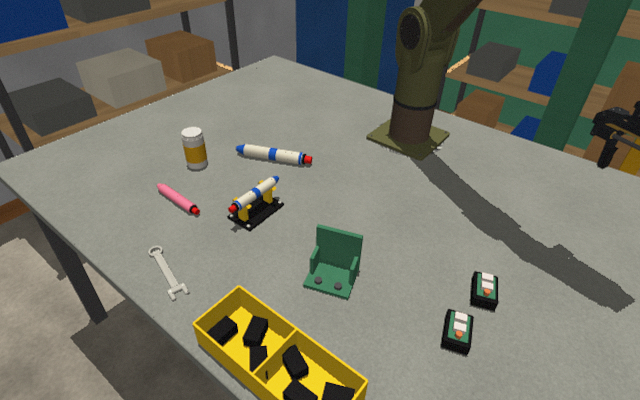

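View pics/side0.png

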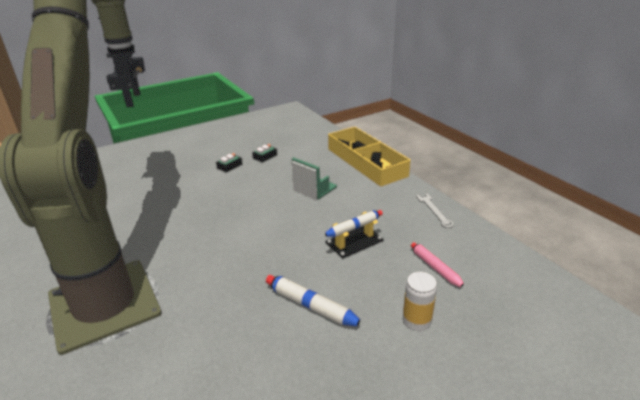

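The scene view has the cradle marker at about (255,194), with its red button at (234,209) and blue nose at (275,181). The stop is near (333,262). In the side view the button is at (379,213), the nose at (330,231) and the steel face spans about (292-318, 160-198). The large marker lying on the bench and the pink one are the look-alikes.

```bash
cat > h.py <<'E'
from plant import env
import cv2, numpy as np
from scipy.spatial.transform import Rotation as R
np.set_printoptions(precision=4,suppress=True)
def ray(n,uv,s=None):
    c=env.camera_params(n); d=np.array([(uv[0]-c["cx"])/c["fx"],(uv[1]-c["cy"])/c["fy"],1.])
    if n=="wrist":
        T=np.eye(4);T[:3,:3]=R.from_quat(s["ee_rot"]).as_matrix();T[:3,3]=s["tool_pos"];T=T@c["tool_from_camera"]
    else: T=c["world_from_camera"]
    return T[:3,3],T[:3,:3]@d
def onz(n,uv,z,s=None):
    o,d=ray(n,uv,s); return o+d*(z-o[2])/d[2]
def tri(a,b):
    (o,d),(p,e)=a,b
    t=np.linalg.lstsq(np.c_[d,-e],p-o,rcond=None)[0]
    A,B=o+d*t[0],p+e*t[1]; return (A+B)/2,np.linalg.norm(A-B)
def blobs(im,lo,hi,box,amin=8):
    h=cv2.cvtColor(im,cv2.COLOR_RGB2HSV); m=cv2.inRange(h,np.array(lo),np.array(hi))
    x0,y0,x1,y1=box; k=np.zeros_like(m);k[y0:y1,x0:x1]=m[y0:y1,x0:x1]
    n,l,st,c=cv2.connectedComponentsWithStats(k)
    return [(st[i,4],c[i]) for i in range(1,n) if st[i,4]>=amin],k
E
python3 - <<'E'
from h import *
S=cv2.imread("pics/scene0.png")[:,:,::-1];D=cv2.imread("pics/side0.png")[:,:,::-1]
for nm,im,b in(("scene",S,(220,165,290,230)),("side",D,(318,200,390,245))):
    for col,lo,hi in(("red",(0,140,70),(8,255,255)),("blue",(100,120,60),(125,255,255)),("yel",(18,120,80),(32,255,255))):
        for a,c in blobs(im,lo,hi,b)[0]: print(nm,col,a,c,onz(nm,c,.06))
# steel face in side: bright low-sat region
g=cv2.inRange(cv2.cvtColor(D,cv2.COLOR_RGB2HSV),(35,70,20),(90,255,255))
crop=cv2.resize(D[145:255,280:390],None,fx=5,fy=5,interpolation=cv2.INTER_CUBIC)
c2=cv2.resize(S[220:305,295:370],None,fx=5,fy=5,interpolation=cv2.INTER_CUBIC)
o=np.zeros((550,930,3),np.uint8);o[:550,:550]=crop;o[:425,555:930]=c2
cv2.imwrite("pics/crop.png",cv2.resize(o,(800,473))[:,:,::-1])
E
```

```text
scene red 49 [232.3265 208.0612] [ 0.6653 -0.114   0.06  ]
scene blue 20 [275.9 177.8] [ 0.5095 -0.1183  0.06  ]
scene blue 49 [256.5102 191.6735] [ 0.5836 -0.1151  0.06  ]
scene blue 19 [238.1053 203.6316] [ 0.6452 -0.1157  0.06  ]
scene yel 11 [260.1818 181.4545] [ 0.5474 -0.1383  0.06  ]
scene yel 119 [268.4874 194.8403] [ 0.5735 -0.0834  0.06  ]
scene yel 11 [234.9091 198.3636] [ 0.6365 -0.1365  0.06  ]
scene yel 131 [244.0229 212.374 ] [ 0.6583 -0.0813  0.06  ]
side red 10 [379.7 212.2] [ 0.6739 -0.1107  0.06  ]
side blue 33 [356.1515 222.4545] [ 0.5971 -0.1153  0.06  ]
side blue 49 [330.1633 232.6327] [ 0.5199 -0.1163  0.06  ]
side yel 110 [369.0091 228.9182] [ 0.6081 -0.1545  0.06  ]
side yel 109 [341.1101 238.7982] [ 0.5289 -0.151   0.06  ]
```

View pics/crop.png

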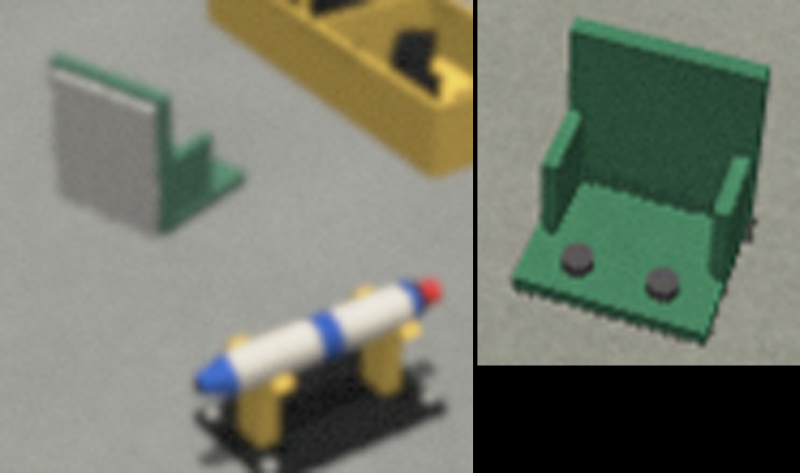

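The crop shows the steel face as seen by the side camera. Its lower corners are at crop (58,197) and (160,233). On the right, the foot's rear corners in the scene view are at crop (514,288) and (704,343), and the back's top corners are at (575,22) and (768,70).

```bash
python3 - <<'E'
from h import *
k=4.301
P=lambda n,u,v,z: onz(n,(u/k+280,v/k+145) if n=="side" else ((u-477)/k+295,v/k+220),z)
def show(t,a,b):
    d=b-a; print(t,a,b,"mid",(a+b)/2,"len",np.linalg.norm(d),"yaw of normal",np.degrees(np.arctan2(d[1],d[0]))+90)
show("face bottom",P("side",58,197,0),P("side",160,233,0))
show("face top.1",P("side",52,68,.1),P("side",158,103,.1))
show("back top front .106",P("side",50,60,.106),P("side",160,98,.106))
show("foot rear",P("scene",704,343,0),P("scene",514,288,0))
show("back top rear .106",P("scene",768,76,.106),P("scene",575,28,.106))
s=env.read_state();print(R.from_quat(s["ee_rot"]).as_matrix(),s["time"])
E
```

```text
face bottom [0.5802 0.1899 0.    ] [0.6166 0.1108 0.    ] mid [0.5984 0.1503 0.    ] len 0.0871750747328604 yaw of normal 24.733479638540018
face top.1 [0.5833 0.1938 0.1   ] [0.6188 0.1124 0.1   ] mid [0.601  0.1531 0.1   ] len 0.08878123260707624 yaw of normal 23.536084386130597
back top front .106 [0.5825 0.1945 0.106 ] [0.6179 0.1081 0.106 ] mid [0.6002 0.1513 0.106 ] len 0.093427430496823 yaw of normal 22.233960343921936
foot rear [0.6668 0.23   0.    ] [ 0.7    0.138 -0.   ] mid [ 0.6834  0.184  -0.    ] len 0.09788676358192468 yaw of normal 19.8281639146998
back top rear .106 [0.5901 0.2043 0.106 ] [0.6234 0.1125 0.106 ] mid [0.6067 0.1584 0.106 ] len 0.09767045094211314 yaw of normal 19.902983584839063
[[ 0.3919  0.92   -0.0005]
 [ 0.92   -0.3919 -0.0016]
 [-0.0016  0.0001 -1.    ]] 0.1
```

apply_moves(
  moves=[
    [[-28,32.5,4.4,0,0,0],[-28,32.5,4.4,0,0,0],[-28,32.5,4.4,0,0,0],[-28,32.5,4.4,0,0,0],[-28,32.5,4.4,0,0,0],[-28,32.5,4.4,0,0,0],[-28,32.5,4.4,0,0,0],[-28,32.5,4.4,0,0,0],[-28,32.5,4.4,0,0,0],[-28,32.5,4.4,0,0,0],[-28,32.5,4.4,0,0,0],[-28,32.5,4.4,0,0,0],[-28,32.5,4.4,0,0,0],[-28,32.5,4.4,0,0,0],[-28,32.5,4.4,0,0,0],[-28,32.5,4.4,0,0,-8.3],[0,0,0,0,0,-8.3],[0,0,0,0,0,-8.3]],
  ],
  hand=70,
)

```text
time: 2.35
tool_pos: [0.5476, -0.0419, 0.1818]
ee_rot: [0.695, 0.719, -0.0, -0.0]
force: [-0.1, 1.0, 0.8]
gripper_width: 0.0698
```

```bash
python3 - <<'E'
from h import *
s=env.read_state(); im=env.get_image("wrist"); cv2.imwrite("pics/w1.png",im[:,:,::-1])
print(s["tool_pos"],s["time"],R.from_quat(s["ee_rot"]).as_matrix()[:2,:2])
for col,lo,hi in(("red",(0,140,60),(8,255,255)),("blue",(100,120,50),(125,255,255)),("yel",(18,120,60),(32,255,255))):
    for a,c in blobs(im,lo,hi,(0,0,640,400),20)[0]: print(col,a,c,onz("wrist",c,.06,s))
E
```

```text
[ 0.5476 -0.0419  0.1818] 2.35 [[-0.0348  0.9994]
 [ 0.9994  0.0348]]
blue 915 [100.1923  14.5563] [ 0.4043 -0.2205  0.06  ]
blue 400 [ 9.735 59.14 ] [ 0.439  -0.3013  0.06  ]
blue 493 [240.6247 161.7769] [ 0.5178 -0.1157  0.06  ]
blue 70 [254.5429 233.1714] [ 0.5888 -0.1055  0.06  ]
blue 45 [235.8    233.7556] [ 0.5901 -0.1241  0.06  ]
blue 27 [258.9259 290.4815] [ 0.6552 -0.1032  0.06  ]
yel 498 [  5.8916 182.6004] [ 0.5451 -0.3361  0.06  ]
yel 319 [263.8495 187.6583] [ 0.5416 -0.0951  0.06  ]
yel 194 [221.9021 191.    ] [ 0.5463 -0.1347  0.06  ]
yel 348 [267.204  265.6753] [ 0.625  -0.0937  0.06  ]
yel 706 [170.6431 308.4873] [ 0.6815 -0.1998  0.06  ]
yel 696 [469.8764 308.2443] [0.6699 0.1252 0.06  ]
yel 2856 [439.8799 357.0623] [0.7385 0.1037 0.06  ]
```

View pics/w1.png

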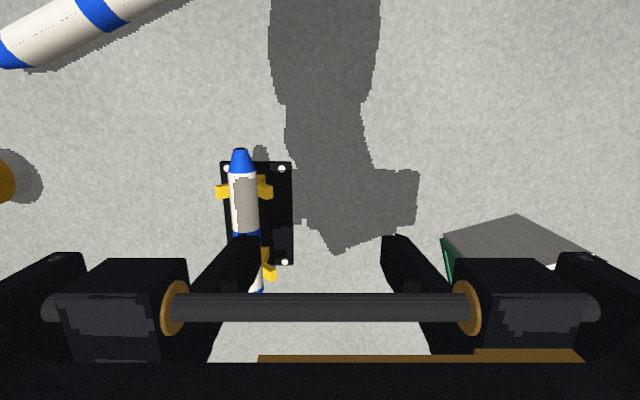

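The wrist view has the marker nose tip at (239,148), the yellow saddles at rows 190 and 265, and the black base from (221,162) to (293,265). The steel face is at lower right, with its edge from (443,236) to (517,213). The fingers hide the rest of the barrel, so I'll move over it and look again.

apply_moves(
  moves=[
    [[-37,25,0,0,0,0],[-37,25,0,0,0,0],[0,0,0,0,0,0]],
  ],
)

```text
time: 2.78
tool_pos: [0.6012, -0.1177, 0.1816]
ee_rot: [0.699, 0.715, -0.001, 0.001]
force: [-0.8, 0.9, 0.1]
gripper_width: 0.07
```

```bash
python3 - <<'E'
from h import *
sp=dict(tool_pos=np.array([.5476,-.0419,.1818]),ee_rot=np.array([.695,.719,0,0]))
for uv in((443,236),(517,213),(605,262)): print("stop",uv,onz("wrist",uv,0,sp),onz("wrist",uv,.1,sp),onz("wrist",uv,.106,sp))
s=env.read_state(); im=env.get_image("wrist"); cv2.imwrite("pics/w2.png",im[:,:,::-1])
print(s["tool_pos"],s["time"],R.from_quat(s["ee_rot"]).as_matrix()[:2,:2])
for col,lo,hi in(("red",(0,140,60),(8,255,255)),("blue",(100,120,50),(125,255,255)),("yel",(18,120,60),(32,255,255))):
    for a,c in blobs(im,lo,hi,(220,0,420,400),20)[0]: print(col,a,c,onz("wrist",c,.06,s))
cv2.imwrite("pics/w2c.png",cv2.resize(im[80:320,220:420],None,fx=2.5,fy=2.5,interpolation=cv2.INTER_CUBIC)[:,:,::-1])
E
```

```text
stop (443, 236) [0.613  0.1116 0.    ] [0.5673 0.0618 0.1   ] [0.5646 0.0588 0.106 ]
stop (517, 213) [0.58   0.1953 0.    ] [0.5449 0.1187 0.1   ] [0.5427 0.1141 0.106 ]
stop (605, 262) [0.6421 0.3232 0.    ] [0.5871 0.2057 0.1   ] [0.5838 0.1987 0.106 ]
[ 0.6012 -0.1177  0.1816] 2.775 [[-0.0236  0.9997]
 [ 0.9997  0.0236]]
red 136 [324.4485 261.4338] [ 0.6718 -0.1118  0.06  ]
blue 518 [325.0985 101.4575] [ 0.5167 -0.1156  0.06  ]
blue 476 [324.9979 187.6008] [ 0.5933 -0.1135  0.06  ]
blue 143 [324.6503 248.6503] [ 0.6572 -0.1121  0.06  ]
yel 242 [347.6983 136.7686] [ 0.546  -0.0947  0.06  ]
yel 250 [302.036 136.936] [ 0.5471 -0.1353  0.06  ]
yel 205 [304.7415 227.7902] [ 0.6348 -0.1323  0.06  ]
yel 221 [344.7557 228.0317] [ 0.6341 -0.0929  0.06  ]
yel 1129 [338.4252 358.3454] [ 0.7986 -0.092   0.06  ]
```

View pics/w2c.png

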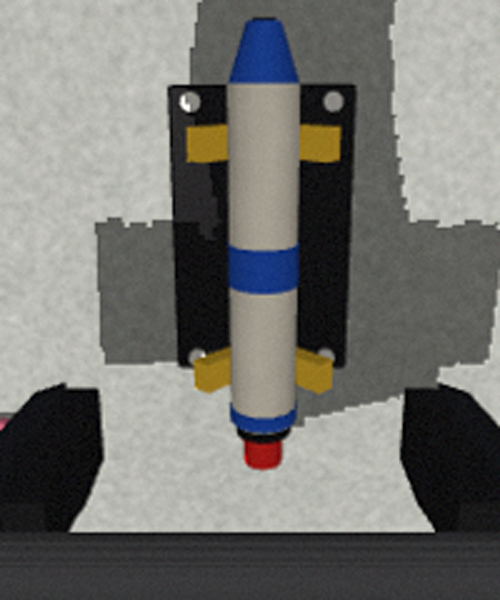

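The close view has the marker centred between the fingers. The nose tip is at crop (263,18), the middle band at (263,270) and the button end at (263,468). Marker and cradle axes are aligned with the tool to within about 0.1 deg. The stop estimates agree: face middle about (0.597, 0.152), yaw about 21.5 deg. Descending to grasp.

apply_moves(
  moves=[
    [[2,-5,25,0,0,0],[2,-5,25,0,0,0],[0,0,25,0,0,0],[0,0,20,0,0,0],[0,0,16,0,0,0],[0,0,10,0,0,0],[0,0,5.5,0,0,0],[0,0,0,0,0,0],[0,0,0,0,0,0]],
  ],
)

```text
time: 3.95
tool_pos: [0.5904, -0.1097, 0.0563]
ee_rot: [0.696, 0.718, 0.0, 0.0]
force: [0.7, -0.8, 0.7]
gripper_width: 0.07
```

apply_moves(
  moves=[
    [[0,0,0,0,0,0],[0,0,0,0,0,0],[0,0,0,0,0,0],[0,0,0,0,0,0],[0,0,0,0,0,0],[0,0,0,0,0,0],[0,0,0,0,0,0],[0,0,0,0,0,0]],
  ],
  hand=0,
)

```text
time: 4.95
tool_pos: [0.5901, -0.1136, 0.0561]
ee_rot: [0.697, 0.717, -0.002, 0.002]
force: [1.0, -7.5, 0.3]
gripper_width: 0.0247
```

Gripped at 24.7 mm (barrel 26 mm, soft pads). Lifting clear and carrying it to a standoff in front of the stop.

apply_moves(
  moves=[
    [[-2,0,-5,0,0,0],[-2,0,-10,0,0,0],[0,0,-20,0,0,0],[0,0,-25,0,0,0],[0,0,-20,0,0,0],[28,-12,0,0,0,0],[28,-12,0,0,0,0],[28,-12,0,0,0,0],[28,-12,0,0,0,0],[28,-12,0,0,0,0],[28,-12,0,0,0,0],[28,-12,0,0,0,0],[28,-12,0,0,0,0],[0,0,0,0,0,-7],[0,0,0,0,0,-7],[0,0,0,0,0,-6],[0,0,0,0,0,0],[0,0,0,0,0,0]],
  ],
)

```text
time: 7.2
tool_pos: [0.487, 0.1074, 0.1361]
ee_rot: [0.561, 0.828, 0.0, 0.0]
force: [-0.6, -0.3, -1.3]
gripper_width: 0.0248
```

```bash
python3 - <<'E'
from h import *
s=env.read_state(); im=env.get_image("wrist"); cv2.imwrite("pics/w3.png",im[:,:,::-1])
print(s["tool_pos"],s["time"],s["force"],R.from_quat(s["ee_rot"]).as_matrix(),s["gripper_width"])
z=s["tool_pos"][2]+.005
for col,lo,hi in(("red",(0,140,60),(8,255,255)),("blue",(100,120,50),(125,255,255))):
    for a,c in blobs(im,lo,hi,(220,0,420,400),20)[0]:
        p=onz("wrist",c,z,s); print(col,a,c,p,R.from_quat(s["ee_rot"]).inv().apply(p-s["tool_pos"]))
E
```

```text
[0.487  0.1074 0.1361] 7.2 [-0.5504 -0.2639 -1.2836] [[-0.3703  0.9289  0.0003]
 [ 0.9289  0.3703  0.0004]
 [ 0.0003  0.0004 -1.    ]] 0.024770555085540585
blue 2084 [320.8028 120.7879] [0.4191 0.0807 0.1411] [ 0.0004 -0.073  -0.005 ]
blue 1371 [320.1743 277.5777] [0.4925 0.1097 0.1411] [ 0.0001  0.0059 -0.005 ]
```

View pics/w3.png

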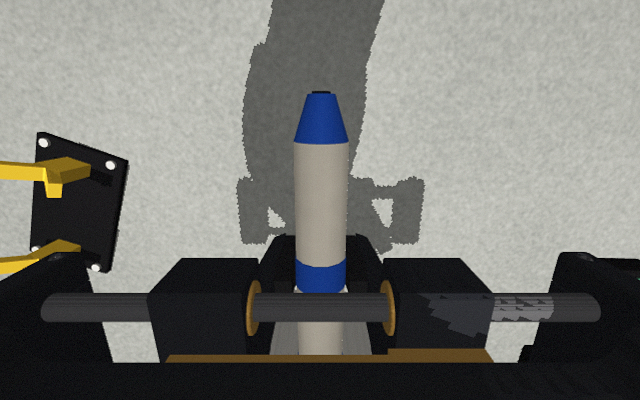

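The marker is held straight, with its nose tip at (321,92) and axis along column 320. The tool is 21.7 deg in yaw and in line with the face to about 1 mm, with an estimated gap of about 34 mm. Lowering and approaching.

apply_moves(
  moves=[
    [[0,0,25,0,0,0],[0,0,25,0,0,0],[0,0,20,0,0,0],[0,8,0,0,0,0],[0,8,0,0,0,0],[0,6,0,0,0,0],[0,3,0,0,0,0],[0,0,0,0,0,0],[0,0,0,0,0,0]],
  ],
)

```text
time: 8.38
tool_pos: [0.51, 0.1163, 0.0659]
ee_rot: [0.561, 0.828, -0.0, -0.0]
force: [0.2, 0.3, -0.4]
gripper_width: 0.0246
```

apply_moves(
  moves=[
    [[0,2,0,0,0,0],[0,2,0,0,0,0],[0,2,0,0,0,0],[0,2,0,0,0,0],[0,0,0,0,0,0]],
  ],
)

```text
time: 9.0
tool_pos: [0.5163, 0.1188, 0.0654]
ee_rot: [0.56, 0.828, -0.001, -0.001]
force: [-4.2, -0.1, -2.0]
gripper_width: 0.0247
```

apply_moves(
  moves=[
    [[0,2,0,0,0,0],[0,2,0,0,0,0],[0,2,0,0,0,0],[0,0,0,0,0,0]],
  ],
)

```text
time: 9.5
tool_pos: [0.5236, 0.1218, 0.0658]
ee_rot: [0.561, 0.828, 0.0, 0.0]
force: [-3.6, -1.4, -1.7]
gripper_width: 0.0245
```

Contact: about 4 N, which is the button sliding. Continuing until the force rises clearly.

apply_moves(
  moves=[
    [[0,2,0,0,0,0],[0,2,0,0,0,0],[0,0,0,0,0,0]],
  ],
)

```text
time: 9.88
tool_pos: [0.5252, 0.1223, 0.0654]
ee_rot: [0.56, 0.828, -0.002, -0.001]
force: [-6.9, -1.7, -0.6]
gripper_width: 0.025
```

apply_moves(
  moves=[
    [[0,2,0,0,0,0],[0,2,0,0,0,0],[0,0,0,0,0,0]],
  ],
)

```text
time: 10.25
tool_pos: [0.5254, 0.1223, 0.0646]
ee_rot: [0.56, 0.828, -0.005, -0.003]
force: [-12.8, -2.7, 0.2]
gripper_width: 0.0245
```

apply_moves(
  moves=[
    [[0,2,0,0,0,0],[0,1,0,0,0,0],[0,0,0,0,0,0],[0,0,0,0,0,0]],
  ],
)

```text
time: 10.75
tool_pos: [0.5255, 0.1222, 0.0641]
ee_rot: [0.56, 0.828, -0.008, -0.004]
force: [-16.1, -5.0, 0.1]
gripper_width: 0.0244
```

```bash
python3 - <<'E'
from h import *
s=env.read_state(); print(s["tool_pos"],s["force"],s["time"])
im=env.get_image("side"); sc=env.get_image("scene")
a=cv2.resize(im[140:240,270:370],None,fx=4,fy=4,interpolation=cv2.INTER_CUBIC)
w=env.get_image("wrist"); 
for x,c in blobs(w,(100,120,50),(125,255,255),(220,0,420,400),20)[0]:
    p=onz("wrist",c,s["tool_pos"][2]+.005,s); print(x,c,R.from_quat(s["ee_rot"]).inv().apply(p-s["tool_pos"]))
cv2.imwrite("pics/push.png",a[:,:,::-1])
E
```

```text
[0.5255 0.1222 0.0641] [-16.069   -4.9655   0.0546] 10.75
1945 [320.2802 118.9388] [ 0.0002 -0.0737 -0.0037]
1446 [320.1757 276.6314] [ 0.0001  0.0053 -0.0051]
```

View pics/push.png

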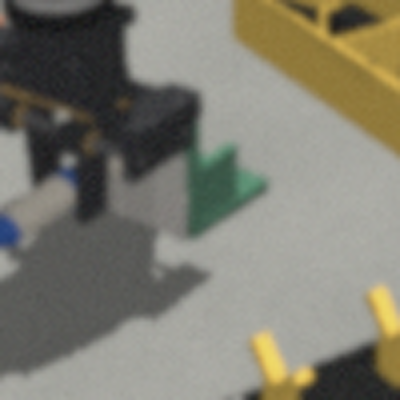

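The tool stopped at 17 N while the command went on, and the band moved less than 1 mm in the grip. So the button is on its hard stop. The side view shows the marker at the steel face but the gripper hides the button. Backing off and returning over the cradle.

apply_moves(
  moves=[
    [[0,-4,0,0,0,0],[0,-6,0,0,0,0],[0,-20,0,0,0,0],[0,-20,0,0,0,0],[0,0,-25,0,0,0],[0,0,-25,0,0,0],[0,0,-20,0,0,0],[0,0,0,0,0,7],[0,0,0,0,0,7],[0,0,0,0,0,6],[-28,12,0,0,0,0],[-28,12,0,0,0,0],[-28,12,0,0,0,0],[-28,12,0,0,0,0],[-28,12,0,0,0,0],[-28,12,0,0,0,0],[-28,12,0,0,0,0],[-28,12,0,0,0,0],[0,0,0,0,0,0],[0,0,0,0,0,0]],
  ],
)

```text
time: 13.4
tool_pos: [0.5912, -0.1127, 0.1363]
ee_rot: [0.696, 0.718, 0.001, 0.001]
force: [0.1, 0.7, -1.4]
gripper_width: 0.0246
```

```bash
python3 - <<'E'
from h import *
s=env.read_state(); print(s["tool_pos"],s["ee_rot"],s["force"],s["time"])
z=s["tool_pos"][2]+.005
w=env.get_image("wrist")
for x,c in blobs(w,(100,120,50),(125,255,255),(220,0,420,400),20)[0]:
    p=onz("wrist",c,z,s); print(x,c,R.from_quat(s["ee_rot"]).inv().apply(p-s["tool_pos"]))
sc=env.get_image("scene")
b=cv2.resize(sc[130:230,190:310],None,fx=4,fy=4,interpolation=cv2.INTER_CUBIC)
for n,im in(("scene",sc),("side",env.get_image("side"))):
    for x,c in blobs(im,(0,150,60),(8,255,255),(220,150,420,235))[0]: print(n,"red",x,c,onz(n,c,z))
cv2.imwrite("pics/back.png",np.vstack([b,w[60:320,80:560]])[:,:,::-1])
E
```

```text
[ 0.5912 -0.1127  0.1363] [0.6956 0.7184 0.0013 0.0006] [ 0.0556  0.6808 -1.4103] 13.4
2093 [320.9011 120.806 ] [ 0.0004 -0.073  -0.0052]
1369 [320.1863 277.5215] [ 0.0001  0.0059 -0.005 ]
scene red 55 [307.4182 159.1818] [ 0.4823 -0.034   0.1413]
scene red 28 [230.3214 180.4286] [ 0.6617 -0.1116  0.1413]
```

View pics/back.png

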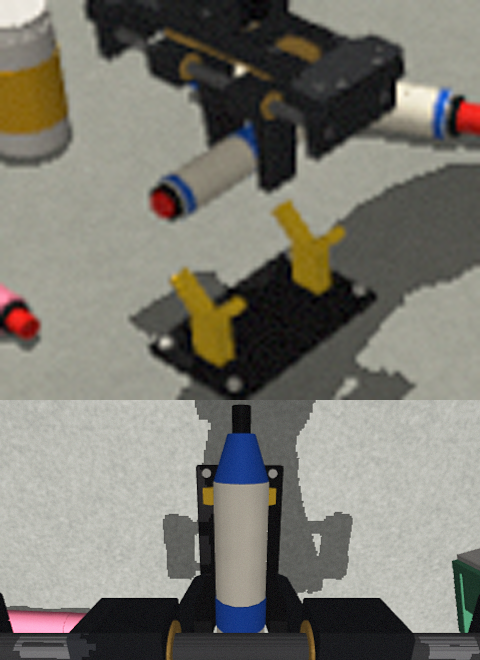

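The black nib now sticks out of the nose and the red button is short, so the button is in. The grip hasn't slipped: the band is still at 5.9 mm. The marker is aligned above the saddles; lowering and releasing.

apply_moves(
  moves=[
    [[-1,-1,20,0,0,0],[0,0,20,0,0,0],[0,0,16,0,0,0],[0,0,10,0,0,0],[0,0,6,0,0,0],[0,0,4,0,0,0],[0,0,3.5,0,0,0],[0,0,0,0,0,0],[0,0,0,0,0,0]],
  ],
)

```text
time: 14.68
tool_pos: [0.5894, -0.1144, 0.0565]
ee_rot: [0.696, 0.718, 0.0, 0.0]
force: [0.2, 1.0, 0.3]
gripper_width: 0.0245
```

apply_moves(
  moves=[
    [[0,0,0,0,0,0],[0,0,0,0,0,0],[0,0,0,0,0,0],[0,0,0,0,0,0],[0,0,0,0,0,0],[0,0,0,0,0,0],[0,0,-10,0,0,0],[0,0,-20,0,0,0],[0,0,-30,0,0,0],[0,0,-35,0,0,0],[0,10,-30,0,0,0],[0,0,0,0,0,0],[0,0,0,0,0,0]],
  ],
  hand=70,
)

```text
time: 16.3
tool_pos: [0.5985, -0.1146, 0.1815]
ee_rot: [0.696, 0.718, -0.0, -0.0]
force: [0.4, -0.6, 0.2]
gripper_width: 0.0699
```

```bash
python3 - <<'E'
from h import *
s=env.read_state(); im=env.get_image("wrist")
print(s["tool_pos"],s["time"],s["force"],s["gripper_width"])
for col,lo,hi in(("red",(0,140,60),(8,255,255)),("blue",(100,120,50),(125,255,255)),("yel",(18,120,60),(32,255,255))):
    for a,c in blobs(im,lo,hi,(220,0,420,300),20)[0]: print(col,a,c,onz("wrist",c,.06,s))
cv2.imwrite("pics/end.png",cv2.resize(im[80:320,220:420],None,fx=2.5,fy=2.5,interpolation=cv2.INTER_CUBIC)[:,:,::-1])
E
```

```text
[ 0.5985 -0.1146  0.1815] 16.3 [ 0.3565 -0.5506  0.1805] 0.06994833374437597
blue 504 [321.9325 103.619 ] [ 0.5157 -0.1156  0.06  ]
blue 471 [321.138  189.6645] [ 0.5926 -0.1138  0.06  ]
blue 141 [321.0567 250.6241] [ 0.6566 -0.1118  0.06  ]
yel 252 [298.9762 139.9127] [ 0.5471 -0.1351  0.06  ]
yel 249 [343.9839 140.0602] [ 0.546  -0.0949  0.06  ]
yel 211 [300.9479 230.4028] [ 0.635  -0.1324  0.06  ]
yel 218 [340.9358 230.7752] [ 0.6341 -0.0929  0.06  ]
```

View pics/end.png

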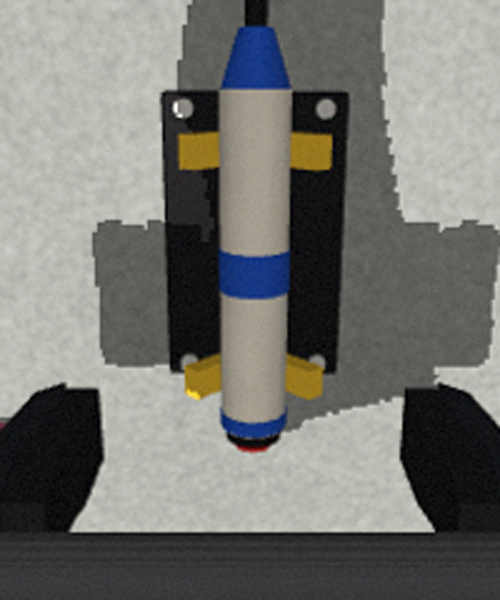

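The marker lies in both saddles, within 1 mm of where it started. The nib is out, the button is in, and the gripper is clear. Handing in.

```bash
python3 -c "from plant import env; print(env.finish_job())"
```

```text
the job is handed in; nothing more can be done
None
```

The marker's button is pushed home and the marker is back in its cradle, released. I handed the job in at about 16 s of the 42 s allowed; it gave no verdict.

- **Push:** I gripped the marker by the barrel and pushed it square onto the steel face. The force held at about 4 N while the button slid in. It then rose to about 17 N with the tool stopped and under 1 mm of slip in the grip, which shows the button was on its hard stop.
- **Button:** The camera views after the push show the black nib out and only a sliver of red left. The gripper hid the button itself during the push, so contact with the face rests on the force and position readings.
- **Placing:** In the last wrist view the marker lies in both saddles. Its middle is an estimated 1–3 mm from the cradle's middle, and its axis is within about 0.01 rad of the cradle's. The gripper is open and more than 100 mm above the marker.
- **Other objects:** I didn't re-measure the modules and can at the end. The arm's path stayed well away from them, and no unexpected forces appeared.

No check failed. The first two camera views disagreed by about 8–10 mm along the marker, and the close wrist view settled it.

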